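Wind the coin lift level with the transfer ledge

ROBOT

A 6-joint arm with a two-finger parallel gripper is mounted at the origin on the work surface. World frame = base frame: x ahead of the robot, y to its left, z up, the work surface at z = 0. Lengths are in m, angles in rad, forces in N, time in s.
With the tool pointing down it reaches from about 0.4 to 0.825 m from the base axis. Payload 7 kg.
Tool frame: the origin (TCP) lies at the very end of the fingers, on their centre line; the grasp point (between the pads) lies 19 mm behind it; z points along the fingers, y is the direction in which the jaws open and shut (so a half turn about z gives the same grasp; the last joint's range is limited). The gripper opens to 85 mm and grips with 20 to 120 N. Pads are 22 mm wide; open, the fingers measure 114 mm over their backs; the gripper's body (76 mm by 85 mm) begins 54 mm behind the grasp point. The pads swing forward as they close: fully open they stand 13 mm farther back than shut.
Start: joints at [-0.939, 0.359, 0.012, 0, -1.224, -0.288], TCP at [0.227, -0.635, 0.192] pointing down, gripper open.
Joint ranges: [-3.07, 3.07], [-1.43, 2.12], [-1.02, 1.25], [-3.03, 1.67], [-3.05, -0], [-3.03, 3.03]. Speed limits (rad/s): [2.39, 2.39, 3.01, 3.14, 3.14, 3.14].

INTERFACE

Orientations are given as a rotation vector (axis times angle).
In Python, from bench import bot gives the robot as it stands. The module is installed in compiled form; this text tells all that it offers.
- The arm moves only by the tool arm_command, never from a script. Its argument "increments" is a list of rows, each a list of 5 numbers: the shift along the world's x, y, z in mm, then the turn about the world's z in degrees, then the closure, from -1 (fully open) to 1 (shut), so that 0 is half open. In form: [[x, y, z, twist, gripper], ...]. A call has exactly 10 rows; each row is the pose to reach, as a shift and turn from the pose commanded when the call began; what a row does not reach only later rows make up. A row lasts 1/10 s, in which the tool goes at most 50 mm and 8.59 degrees, less where a joint would pass 70% of its speed; a pose out of reach is approached as far as the arm can. A call with a gripper value outside its range is refused whole. The fingers move at their own pace and stop on an object; "force" is the grip in N (left out, the last holds). Time passes only in rows, so rows that repeat a pose let the fingers close, or fill a call up. It gives the time, the measured TCP pose, the force and the opening at its end, in the units of the state.
- bot.state(): the state, without advancing time (a new reading comes with each control period).
- bot.capture(name): name is "scene" or "top"; returns a dict with "img" (384x512x3 uint8, blue, green, red), "vfov" (degrees; the focal length in pixels is half the picture's height over the tangent of half this angle, whatever the lens; pixels are square), "cx", "cy" (the principal point, pixels), "R" (3x3) and "t" (3): a world point X has camera coordinates R X + t. Camera axes: x right, y down, z forward; pixel columns grow to the right and rows downward; lengths in m; the calibration is good to about 2 mm. A picture is of the moment at which its call begins. There is no depth.
- bot.job_done(): hands the job in, once; it reports no verdict.
The state is a dict: "clock": time; "qpos": joint angles; "qd": joint speeds; "effort": joint torques, N m; "eef_pos": TCP position; "tool_rot": TCP orientation; "wrist_force": force on the tool from outside, world axes, zero at the start; "moment": the same for the moment, N m; "gripper_width": finger opening in m.
Only numpy, scipy, OpenCV 4.12 (cv2) and the standard library are available. Lean on these libraries where they do the work, as an engineer would, in place of code of your own. Each camera call takes 0.05 s, during which the arm holds its last target. There are 200 camera calls.

TASK

Take the loose crank handle from the bench, fit it fully home on the screw lift's square drive shaft, and wind the lift up by the crank's grip until the top of its metal plate is flush with the top of the white ledge beside it. Never force the crank against the lift: the shaft may stand several millimetres from where it should, so feel the crank onto it gently. Leave the crank fitted, keep the coin tray standing on the plate, and do not disturb the blower, the capsule stack or the booklets.

Things in the scene. Friction and masses are not known exactly. Their poses are not given: they have to be found in the camera images.
- jack: Screw lift bolted to the bench, new place and yaw each time. Origin on the bench below the nominal drive shaft axis, z up. Lift plate's centre 185 mm and ledge's 326 mm along its +y. Base plate 110 mm wide in x, from 55 mm on the -y side. Shaft clockwise from above raises the plate 10 mm a turn; it takes 0.2 N m and stays where left. More than 50 N on crank and lift while fitting, or 80 N in all later, spoils it.
- drive (a point): NOMINAL point on the vertical shaft axis at its shoulder's level, 90 mm above the bench, axes as the jack's. The grey gearbox (58 mm square) and the plate are bolted in slotted holes: the TRUE axis stands up to 8 mm off in x and up to 8 mm off in y, differently each time, unmeasured; it does not shift in work. The shoulder is a 44 mm disc that turns with the shaft.
- shaft_tip (a point): NOMINAL tip of the steel drive shaft, 111 mm above the bench (true one off as said at drive). The end is 18 mm square, flats parallel to the jack's x and y at the start, straight for 19 mm above the shoulder, then chamfered over 2 mm to a flat tip 15 mm square.
- crank: Loose steel crank, 0.3 kg, standing on its hub on the bench, arm pointing within 1.3 rad of world -y. Origin in the middle of the hub's underside, z up, x along the arm. Hub 36 mm square, 28 mm high; socket below 19.6 mm square, 22 mm deep, sides along x and y (fits four ways). Arm 18 mm wide, 28 to 35 mm up, x -13 to 77 mm. Fully home, the hub rests on the shoulder: origin 90 mm above the bench.
- crank_boss (a point): Middle of the dark square boss over the crank's hub, to hold when fitting: 24 mm wide, 35 to 56 mm above the crank's origin; this point is 45 mm above that origin, on the hub's axis. Take it across the crank's y, clear of the arm.
- crank_grip (a point): On the crank's upright black grip, a sleeve 22 mm in diameter that spins freely on its pin, from 37 to 85 mm above the crank's origin; this point is on its axis, 65 mm from the hub's axis and 65 mm above the crank's origin.
- lift (a joint): Rise of the aluminium lift plate in m: 0 at the start, when the plate's top is 85 mm above the bench; grows upward with the shaft. Plate 160 mm (x) by 140 mm (y), 8 mm thick.
- ledge_top (a point): Centre of the top face of the fixed white transfer ledge, 160 mm (x) by 120 mm (y), 10 mm thick, on two posts, 3 to 19 mm beyond the plate's far edge; z up. Its height is set differently each time, 97 to 108 mm above the bench.
- coin_tray: Loose white tray 120 x 100 x 14 mm with stacks of coin capsules up to 25 mm above its underside, 0.4 to 0.85 kg, resting anywhere within 25 mm of the middle of the lift plate; origin in the middle of its underside, which is the level of the plate's top: compare its height with ledge_top. It stays there.
- blower: Bystander: black rubber dust blower lying on the bench, about 125 mm long, 48 mm high; origin under the bulb.
- capsule_stack: Bystander: stack of clear coin capsules, 38 mm in diameter and 33 mm high, on the bench; origin in the middle of its underside.
- booklets: Bystander: pile of grey booklets 150 x 210 x 60 mm on the bench; origin in the middle of its underside.
Things that resemble listed ones, but are neither listed nor needed, are in the scene too. There is more than one size of the coin_tray; the job needs the smallest.

How it is judged:
On the way, in this order (a step that is already met when the one before it is completed fails the run):
1. the crank is fully home on the drive shaft (z of crank in the frame of drive between -0.003 and 0.003 m and horizontal distance between crank and drive below 0.013 m and angle between crank's own z axis and vertical below 0.1 rad), for 0.2 s.
2. the lift plate is flush with the ledge, the crank still fitted (all of step 1 and z of coin_tray in the frame of ledge_top between -0.002 and 0.002 m), for 0.2 s.
At the end, for the whole second after the job is handed in: The crank sits fully home and upright on the shaft (underside within 3 mm of the shoulder), the coin tray stands flat on the lift plate, and the plate's top (the tray's underside) is within 2 mm of the height of the ledge's top (all of step 2 and contact force between coin_tray and jack above 1 N and angle between coin_tray's own z axis and vertical below 0.05 rad); the robot touches nothing.
It fails at once if the crank is forced against the lift with more than 50 N while it is not yet home on the shaft (contact force between crank and jack above 50 N and z of crank in the frame of drive above 0.004 m).
It fails at once if the crank's contacts on the shaft add up to more than 80 N (free winding gives 20 to 40 N) (contact force between crank and jack above 80 N).
It fails at once if the coin tray is tipped (angle between coin_tray's own z axis and vertical above 0.2 rad).
It fails at once if a bystander (blower, capsule stack or booklets) is moved by more than 30 mm (distance of any of blower, capsule_stack, booklets from where it was at the start of the episode above 0.03 m).
It also fails if it takes over 72 s, if anything falls off the work surface, if the arm or the gripper's body presses on something with over 40 N, if the wrist force passes 120 N, or if a joint passes its speed limit or range.

## Working session

There is one attempt and no reset: what is moved stays moved. The work goes in short steps, Python scripts to look and compute and a tool call to move; the robot and the scene stay as the last step left them, time stands still between calls to the robot, and variables do not carry over. Pictures are saved under pics/ and viewed, about 8 in all and at most 12, crops included, and the job is handed in when it is done.

Besides the shell and the picture viewer there is one more tool, called after "Emit:" by a JSON object that holds its "api" and its "payload". arm_command: Moves the arm, as the interface text tells. Its arguments: {"type":"object","properties":{"increments":{"type":"array","items":{"type":"array","items":{"type":"number"}}},"force":{"type":"number"}},"required":["increments"]}

```bash
mkdir -p pics
cat > h.py <<'E'
import numpy as np, cv2
from bench import bot
def cap(n):
    c=bot.capture(n); c['f']=c['img'].shape[0]/2/np.tan(np.radians(c['vfov'])/2); return c
def ray(c,u,v):
    d=c['R'].T@np.array([(u-c['cx'])/c['f'],(v-c['cy'])/c['f'],1]); return -c['R'].T@c['t'],d
def onz(c,u,v,z):
    o,d=ray(c,u,v); return o+d*(z-o[2])/d[2]
def proj(c,X):
    p=c['R']@np.array(X)+c['t']; return c['cx']+c['f']*p[0]/p[2], c['cy']+c['f']*p[1]/p[2]
E
python3 - <<'E'
from h import *
a=cap('scene');b=cap('top')
for n,c in(('scene',a),('top',b)):
    cv2.imwrite(f'pics/{n}0.png',cv2.resize(c['img'],(800,600),interpolation=cv2.INTER_CUBIC))
    np.save(f'pics/{n}0.npy',c,allow_pickle=True)
    print(n,c['vfov'],c['f'],c['cx'],c['cy'],-c['R'].T@c['t'],c['R'].round(3).tolist())
print(bot.state())
E
```

```text
scene 54.77895196992241 370.57212837814643 256.1171405923576 192.10167457082616 [1.1944498  0.01563827 0.68426205] [[-0.064, 0.998, -0.015], [0.64, 0.029, -0.768], [-0.766, -0.059, -0.64]]
top 49.63990449590875 415.1463380170235 256.1000410301797 185.77096996289293 [ 0.40301737 -0.0110882   1.29130017] [[0.015, -1.0, 0.019], [-0.997, -0.016, -0.078], [0.079, -0.018, -0.997]]
{'clock': 0.1, 'qpos': array([-9.38880410e-01,  3.59278854e-01,  1.11620346e-02, -3.04141778e-04,
       -1.22412724e+00, -2.88094462e-01]), 'qd': array([-0.00098261, -0.00213258, -0.00015765,  0.00197769,  0.00137456,
        0.00118334]), 'effort': array([-3.05847941e-03, -5.84764123e+01,  2.94108528e+01,  6.95444897e+00,
       -3.12430835e-03, -1.23232070e-05]), 'eef_pos': array([ 0.22733068, -0.63504259,  0.1910868 ]), 'tool_rot': array([ 5.37190768e-01, -3.09493091e+00, -2.23684754e-03]), 'wrist_force': array([-0.46751789,  0.12501554, -0.78097738]), 'moment': array([ 0.01477223, -0.03706716,  0.0142087 ]), 'gripper_width': 0.08547139252713809}
```

View pics/scene0.png

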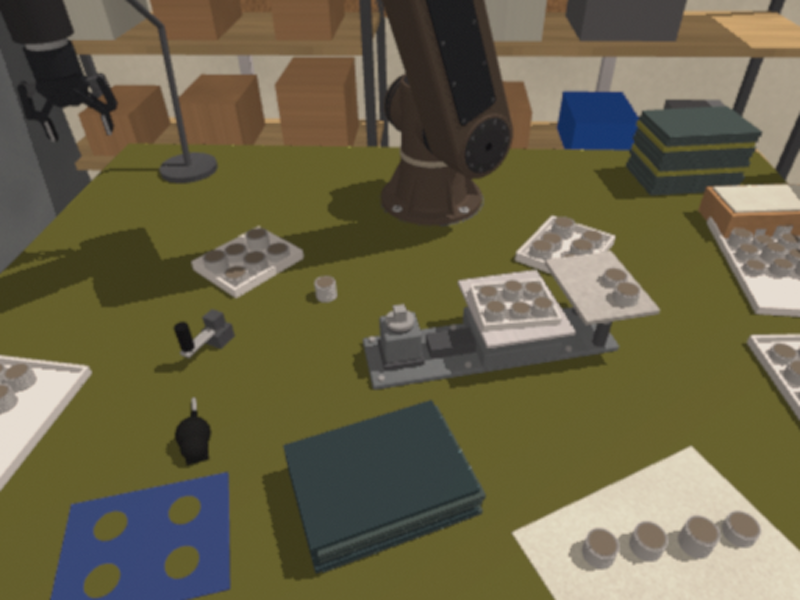

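View pics/top0.png

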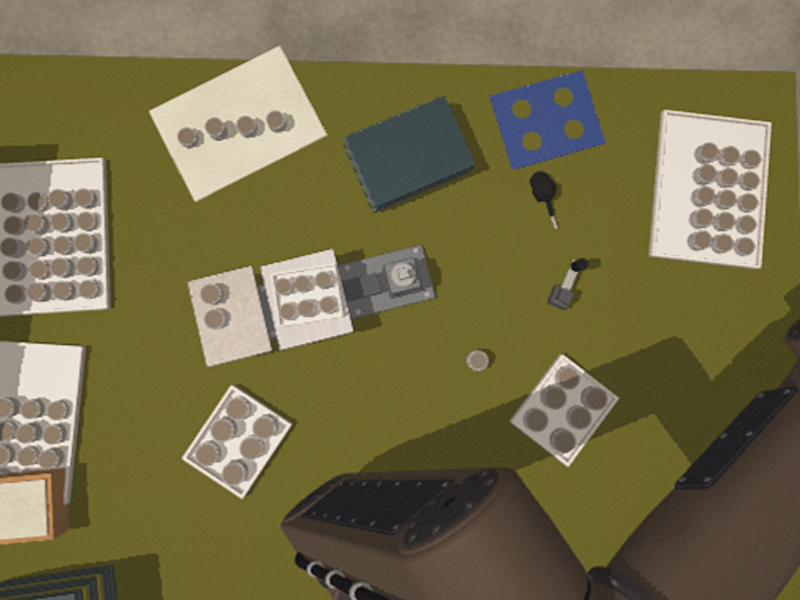

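The scene view shows the jack at about (490,320), the crank with its hub at (215,328) and its grip at (184,336), and the blower at (193,435). In the top view the shaft is at about (403,275), the hub at (561,297) and the grip at (580,265). Next I'll look at enlarged crops to get precise pixels.

Run:
```python
from h import *
L=lambda n:np.load(f'pics/{n}0.npy',allow_pickle=True).item()
a,b=L('scene'),L('top')
def crop(c,u0,v0,w,h,W,H): return cv2.resize(c['img'][v0:v0+h,u0:u0+w],(W,H),interpolation=cv2.INTER_NEAREST)
# top crank 50x37.5 ->8x ; 
o=np.zeros((600,800,3),np.uint8)
o[:300,:400]=crop(b,340,160,50,50,400,400)[:300]
o[:300,400:]=crop(b,225,150,66,50,400,300)
o[300:,:400]=crop(a,105,195,50,38,400,300)
o[300:,400:]=crop(a,220,180,80,60,400,300)
cv2.imwrite('pics/crops.png',o)
```

```text
(no output)
```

View pics/crops.png

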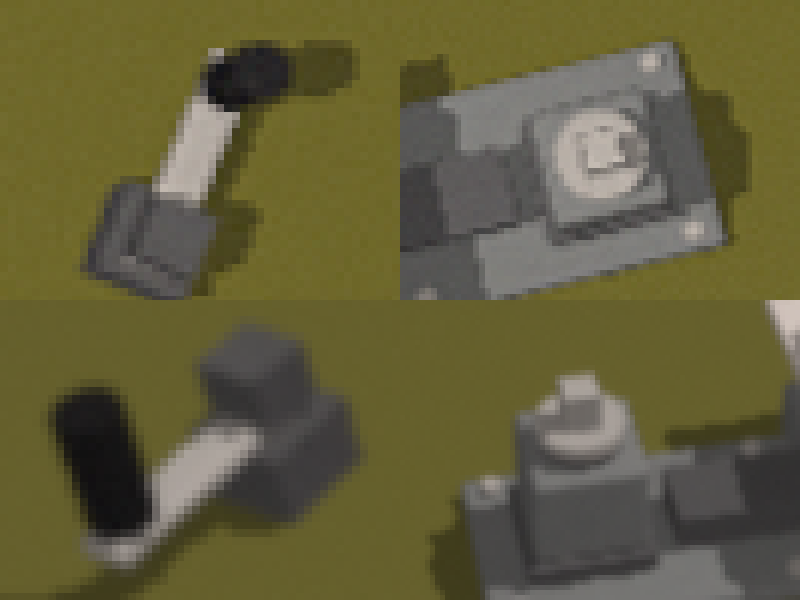

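```bash
cat >> h.py <<'E'
def tri(cs,uvs):
    A=[];B=[]
    for c,(u,v) in zip(cs,uvs):
        o,d=ray(c,u,v); d/=np.linalg.norm(d); P=np.eye(3)-np.outer(d,d); A.append(P);B.append(P@o)
    return np.linalg.lstsq(np.vstack(A),np.hstack(B),rcond=None)[0]
E
python3 - <<'E'
from h import *
L=lambda n:np.load(f'pics/{n}0.npy',allow_pickle=True).item()
a,b=L('scene'),L('top')
h=-.5
for n,s,t,z in (('boss',(136.9,201.5),(361.5,189.4),.056),('grip',(116,207.2),(373.1,169),.085),('shaft',(255.6,196.8),(258.5,174.7),.111)):
    s=np.array(s)+h;t=np.array(t)+h
    print(n,tri([a,b],[s,t]).round(4),onz(b,*t,z).round(4),onz(a,*s,z).round(4))
q=[(270.4,157),(279,190.5)]
P=[onz(b,*(np.array(x)+h),.012) for x in q];print('base',P,np.degrees(np.arctan2(*(P[1]-P[0])[1::-1])),np.linalg.norm(P[1]-P[0]))
for z,pts in ((.1,[(188,282),(258,265),(271,349),(208,366)]),(.085,[(265,265),(332,249),(352,332),(276,349)]),(.06,[(345,140),(445,97),(475,165),(374,211)]),(.02,[(543,185),(555,227)]),(.033,[(478,360)]),(0,[(561,297)])):
    P=[onz(b,u/1.5625-.5,v/1.5625-.5,z) for u,v in pts]
    for i,p in enumerate(P):
        e=P[(i+1)%len(P)]-p; print(z,p.round(3),np.linalg.norm(e).round(3),np.degrees(np.arctan2(e[1],e[0])).round(1))
E
```

```text
boss [ 0.4962 -0.3479  0.059 ] [ 0.4963 -0.3482  0.056 ] [ 0.4928 -0.3502  0.056 ]
grip [ 0.5543 -0.3738  0.0905] [ 0.5548 -0.3749  0.085 ] [ 0.5484 -0.3779  0.085 ]
shaft [ 0.5291 -0.0378  0.1152] [ 0.5296 -0.0375  0.111 ] [ 0.5242 -0.0386  0.111 ]
base [array([ 0.59614707, -0.07593924,  0.012     ]), array([ 0.49212386, -0.10381266,  0.012     ])] -164.99975574097044 0.10769288312514322
0.1 [0.507 0.358 0.1  ] 0.131 -75.2
0.1 [0.541 0.231 0.1  ] 0.156 -169.5
0.1 [0.387 0.203 0.1  ] 0.118 106.0
0.1 [0.355 0.316 0.1  ] 0.158 15.5
0.085 [0.543 0.221 0.085] 0.128 -75.4
0.085 [0.575 0.097 0.085] 0.16 -165.3
0.085 [0.421 0.057 0.085] 0.143 103.5
0.085 [0.387 0.196 0.085] 0.158 9.2
0.06 [0.792 0.079 0.06 ] 0.213 -65.1
0.06 [ 0.882 -0.114  0.06 ] 0.147 -156.1
0.06 [ 0.748 -0.173  0.06 ] 0.216 115.8
0.06 [0.654 0.021 0.06 ] 0.15 23.0
0.02 [ 0.721 -0.315  0.02 ] 0.088 -164.3
0.02 [ 0.636 -0.339  0.02 ] 0.088 15.7
0.033 [ 0.371 -0.185  0.033] 0.0 0.0
0 [ 0.498 -0.356  0.   ] 0.0 0.0
```

Jack yaw comes out at about 15°, from the base end, the plate and the ledge. The crank yaw is about -24°, with its hub at (0.496,-0.348), and the grip-to-hub distance of 64 mm agrees with the stated 65 mm. I'll move above the boss now.

Emit:
{"api": "arm_command", "payload": {"increments": [[30,32,0,-5,-1],[65,70,0,-11,-1],[100,106,0,-17,-1],[135,143,0,-23,-1],[170,181,-10,-29,-1],[205,218,-30,-35,-1],[240,256,-60,-41,-1],[260,277,-80,-44,-1],[269,287,-90,-44,-1],[269,287,-90,-44,-1]], "force": 30}}

```text
clock: 1.1
eef_pos: [0.4965, -0.3461, 0.0993]
tool_rot: [-0.655, -3.068, -0.001]
wrist_force: [0.1, -0.8, 0.5]
gripper_width: 0.0853
```

Run:
```python
from h import *
s=bot.state();print(s['clock'],s['eef_pos'],s['tool_rot'],s['wrist_force'])
a=cap('scene');b=cap('top')
o=np.zeros((600,800,3),np.uint8)
o[:,:400]=cv2.resize(b['img'][150:225,335:385],(400,600))
o[:,400:]=cv2.resize(a['img'][140:230,100:160],(400,600))
cv2.imwrite('pics/c2.png',o)
```

```text
1.1 [ 0.4965235  -0.34612277  0.09931301] [-6.55146664e-01 -3.06819929e+00 -1.34416833e-03] [ 0.05301338 -0.78202623  0.45211982]
```

View pics/c2.png

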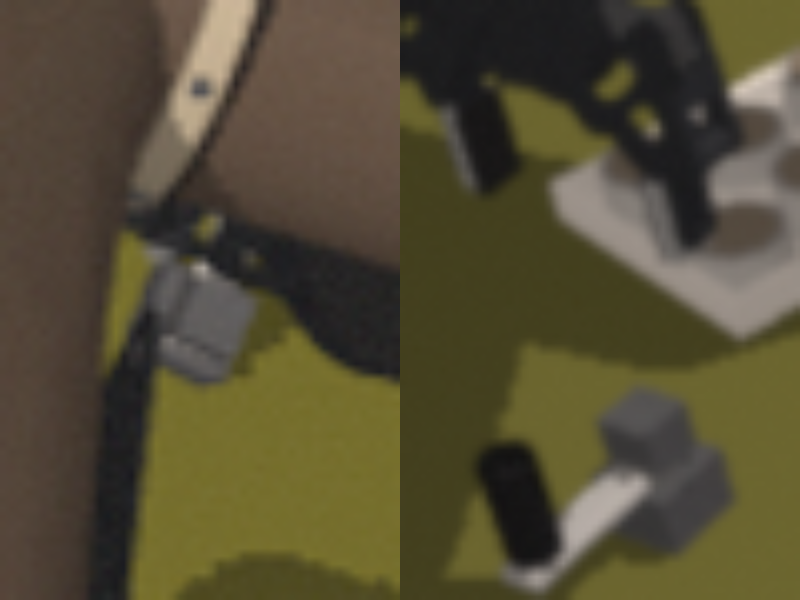

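The fingers straddle the boss. I'll descend and grip.

Emit:
{"api": "arm_command", "payload": {"increments": [[0,0,-20,0,-1],[0,0,-40,0,-1],[0,0,-56,0,-1],[0,0,-66,0,-1],[0,0,-69,0,-1],[0,0,-69,0,0],[0,0,-69,0,1],[0,0,-69,0,1],[0,0,-69,0,1],[0,0,-69,0,1]], "force": 60}}

```text
clock: 2.2
eef_pos: [0.4968, -0.3485, 0.0333]
tool_rot: [0.661, 3.071, -0.0]
wrist_force: [0.3, 0.4, -0.2]
gripper_width: 0.0124
```

Run:
```python
from h import *
a=cap('scene');b=cap('top')
s=bot.state();print(s['clock'],s['eef_pos'],s['gripper_width'],s['wrist_force'])
o=np.zeros((600,800,3),np.uint8)
o[:,:400]=cv2.resize(b['img'][150:225,335:385],(400,600))
o[:,400:]=cv2.resize(a['img'][150:240,100:160],(400,600))
cv2.imwrite('pics/c3.png',o)
```

```text
2.3 [ 0.49661383 -0.34843736  0.03310443] -0.00010808752130080557 [-1.00501746 -0.27797522 -0.19130721]
```

View pics/c3.png

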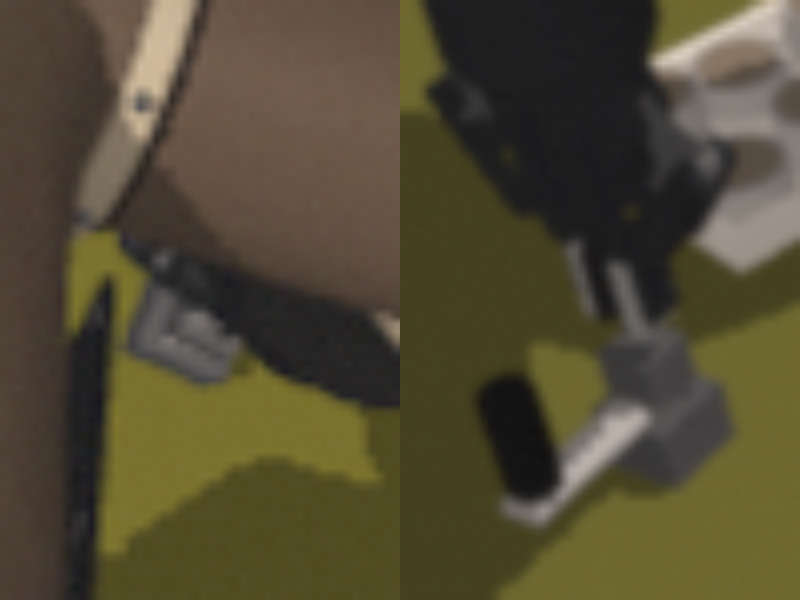

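Run:
```python
from h import *
a=cap('scene');b=cap('top')
s=bot.state();p=s['eef_pos'];print(p,s['qpos'],s['gripper_width'])
for z in (0.033,.056,.08): print(z,[np.round(proj(c,[p[0],p[1],z]),1) for c in(a,b)])
print(onz(a,133.2,198.2,.033),onz(a,133.2,198.2,.056))
print('scene moved cam?',(-a['R'].T@a['t']),(-b['R'].T@b['t']))
# mark
def m(c,u0,v0,w,h,k):
    o=cv2.resize(c['img'][v0:v0+h,u0:u0+w],None,fx=k,fy=k,interpolation=cv2.INTER_CUBIC)
    for z,col in((.033,(0,0,255)),(.056,(0,255,255))):
        u,v=proj(c,[p[0],p[1],z]);cv2.circle(o,(int((u+.5-u0)*k),int((v+.5-v0)*k)),4,col,-1)
    return o
cv2.imwrite('pics/c4.png',np.hstack([m(b,320,145,80,120,5),m(a,90,140,80,120,5)]))
```

```text
[ 0.49652531 -0.3484381   0.03296047] [-2.90164850e-01  3.92143672e-01 -3.37618191e-01  3.67205928e-05
 -8.41020331e-01 -1.70466553e+00] 0.00010395933998427969
0.033 [array([138.6, 208.5]), array([359. , 189.4])]
0.056 [array([136.6, 202. ]), array([361.1, 188.8])]
0.08 [array([134.5, 194.9]), array([363.3, 188.3])]
[ 0.45618516 -0.37599519  0.033     ] [ 0.48225775 -0.36216424  0.056     ]
scene moved cam? [1.1944498  0.01563827 0.68426205] [ 0.40301737 -0.0110882   1.29130017]
```

View pics/c4.png

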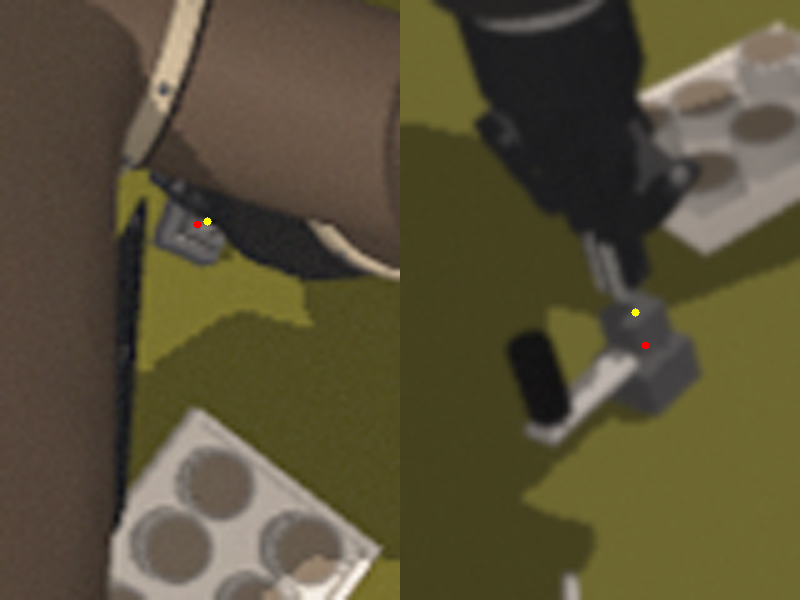

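The view disagrees with the reported TCP. The boss itself projects correctly, but the closed fingertips appear above it, about 40 mm higher than the reported z. That also fits the fingers closing to 0 without touching anything. I'll open, go 30 mm lower and close again. The width will tell which is true: 24 mm means the boss, 36 mm means the hub.

Emit:
{"api": "arm_command", "payload": {"increments": [[0,0,0,0,-1],[0,0,0,0,-1],[0,0,0,0,-1],[0,0,0,0,-1],[0,0,0,0,-1],[0,0,0,0,-1],[0,0,-8,0,-1],[0,0,-18,0,-1],[0,0,-26,0,-1],[0,0,-30,0,-1]], "force": 30}}

```text
clock: 3.4
eef_pos: [0.4956, -0.3482, 0.0013]
tool_rot: [-0.661, -3.069, -0.001]
wrist_force: [-0.5, 0.1, -0.0]
gripper_width: 0.0855
```

Emit:
{"api": "arm_command", "payload": {"increments": [[0,0,0,0,0],[0,0,0,0,0.3],[0,0,0,0,1],[0,0,0,0,1],[0,0,0,0,1],[0,0,0,0,1],[0,0,0,0,1],[0,0,0,0,1],[0,0,0,0,1],[0,0,0,0,1]], "force": 30}}

```text
clock: 4.4
eef_pos: [0.4968, -0.3487, 0.0033]
tool_rot: [0.661, 3.071, -0.001]
wrist_force: [-1.0, -1.0, 5.5]
gripper_width: 0.0232
```

The width is 23.2 mm, so it holds the boss, and the reported z reads about 38 mm lower than the real fingertips. From here I'll work in shifts from the crank standing on the bench (reported z = 0.003). Next is to lift and check the weight.

Emit:
{"api": "arm_command", "payload": {"increments": [[0,0,0,0,1],[0,0,0,0,1],[0,0,10,0,1],[0,0,30,0,1],[0,0,60,0,1],[0,0,90,0,1],[0,0,115,0,1],[0,0,135,0,1],[0,0,140,0,1],[0,0,140,0,1]], "force": 80}}

```text
clock: 5.4
eef_pos: [0.4965, -0.3481, 0.143]
tool_rot: [0.661, 3.07, 0.001]
wrist_force: [-0.3, -0.5, -3.6]
gripper_width: 0.022
```

Emit:
{"api": "arm_command", "payload": {"increments": [[2,15,0,2,1],[6,50,0,7,1],[10,90,0,13,1],[15,130,0,19,1],[19,170,0,25,1],[23,210,0,31,1],[28,250,0,36,1],[31,285,0,38,1],[33,305,0,39,1],[33,311,0,39,1]]}}

```text
clock: 6.4
eef_pos: [0.5285, -0.035, 0.1414]
tool_rot: [0.408, -3.113, -0.0]
wrist_force: [0.6, -0.5, -2.7]
gripper_width: 0.0221
```

Run:
```python
from h import *
a=cap('scene');b=cap('top')
s=bot.state();p=s['eef_pos'];print(s['clock'],p,s['tool_rot'],s['wrist_force'],s['gripper_width'])
o=np.hstack([cv2.resize(b['img'][125:225,205:305],(400,400)),cv2.resize(a['img'][130:230,205:305],(400,400))])
cv2.imwrite('pics/c5.png',o)
np.save('pics/s5.npy',a,allow_pickle=True)
```

```text
6.5 [ 0.52860727 -0.03653287  0.14176264] [ 4.04637528e-01 -3.11331672e+00 -2.73890111e-06] [ 0.07700422 -0.51218005 -3.14153236] 0.02158728311847945
```

View pics/c5.png

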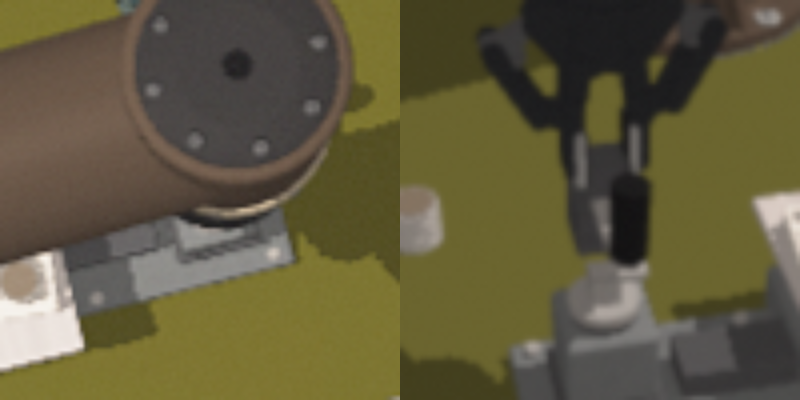

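The crank is held upright, weight about 3 N, with the hub over the shaft at (605,280) in the right half of the picture. I'll descend to just above contact, then feel down in small steps.

Emit:
{"api": "arm_command", "payload": {"increments": [[0,0,-6,0,1],[0,0,-14,0,1],[0,0,-20,0,1],[0,0,-23,0,1],[0,0,-24,0,1],[0,0,-25,0,1],[0,0,-26,0,1],[0,0,-27,0,1],[0,0,-28,0,1],[0,0,-28,0,1]]}}

```text
clock: 7.5
eef_pos: [0.5294, -0.0374, 0.1148]
tool_rot: [0.402, -3.116, -0.0]
wrist_force: [0.7, -0.2, -3.0]
gripper_width: 0.0218
```

Emit:
{"api": "arm_command", "payload": {"increments": [[0,0,-1,0,1],[0,0,-1,0,1],[0,0,-2,0,1],[0,0,-2,0,1],[0,0,-3,0,1],[0,0,-3,0,1],[0,0,-3,0,1],[0,0,-3,0,1],[0,0,-3,0,1],[0,0,-3,0,1]]}}

```text
clock: 8.5
eef_pos: [0.5304, -0.0375, 0.1137]
tool_rot: [-0.403, 3.113, -0.001]
wrist_force: [-3.5, 0.4, 11.0]
gripper_width: 0.022
```

Run:
```python
from h import *
for i in range(4):
    cap('top'); s=bot.state(); print(s['clock'],s['eef_pos'].round(4),s['wrist_force'].round(2),s['moment'].round(3),s['tool_rot'].round(3))
```

```text
8.55 [ 0.5303 -0.0375  0.1137] [-3.13  1.01 11.12] [0.45  1.572 0.029] [-4.030e-01  3.114e+00 -1.000e-03]
8.6 [ 0.5304 -0.0375  0.1137] [-2.68  1.12 11.04] [0.484 1.606 0.048] [-4.030e-01  3.113e+00 -1.000e-03]
8.65 [ 0.5304 -0.0375  0.1137] [-2.95  0.94 10.47] [0.49  1.609 0.069] [-4.030e-01  3.113e+00 -1.000e-03]
8.7 [ 0.5304 -0.0375  0.1137] [-4.51e+00 -1.00e-02  1.09e+01] [0.423 1.621 0.085] [-4.030e-01  3.113e+00 -1.000e-03]
```

It touches at crank height 111 mm, so it is resting on the tip with 11 N and needs a small lateral search. The moment says the contact lies on the -x side and slightly +y, so I'll drag that way under the light load.

Emit:
{"api": "arm_command", "payload": {"increments": [[-0.3,0.1,0,0,1],[-0.6,0.2,0,0,1],[-0.9,0.3,0,0,1],[-1.2,0.4,0,0,1],[-1.5,0.5,0,0,1],[-1.8,0.6,0,0,1],[-2.1,0.7,0,0,1],[-2.1,0.7,0,0,1],[-2.1,0.7,0,0,1],[-2.1,0.7,0,0,1]]}}

```text
clock: 9.7
eef_pos: [0.5295, -0.0371, 0.1138]
tool_rot: [-0.403, 3.111, -0.002]
wrist_force: [0.6, -2.5, 7.5]
gripper_width: 0.0218
```

Run:
```python
from h import *
for i in range(2):
    cap('top'); s=bot.state(); print(s['clock'],s['eef_pos'].round(4),s['wrist_force'].round(2),s['moment'].round(3),s['tool_rot'].round(3))
```

```text
9.75 [ 0.5295 -0.0371  0.1138] [ 1.34 -2.83  7.29] [-0.95  -0.29   0.013] [-4.030e-01  3.111e+00 -2.000e-03]
9.8 [ 0.5295 -0.0371  0.1138] [ 0.34 -2.21  7.41] [-0.945 -0.234 -0.003] [-4.030e-01  3.111e+00 -2.000e-03]
```

Emit:
{"api": "arm_command", "payload": {"increments": [[-0.3,0.4,0.4,0,1],[-0.6,0.8,0.4,0,1],[-0.9,1.2,0.4,0,1],[-1.2,1.6,0.4,0,1],[-1.5,2,0.4,0,1],[-1.5,2,0.4,0,1],[-1.5,2,0.4,0,1],[-1.5,2,0.4,0,1],[-1.5,2,0,0,1],[-1.5,2,0,0,1]]}}

```text
clock: 10.8
eef_pos: [0.5262, -0.0347, 0.1121]
tool_rot: [-0.402, 3.115, 0.0]
wrist_force: [3.5, -0.1, 0.1]
gripper_width: 0.0218
```

Run:
```python
from h import *
for i in range(2):
    cap('top'); s=bot.state(); print(s['clock'],s['eef_pos'].round(4),s['wrist_force'].round(2),s['moment'].round(3),s['tool_rot'].round(3))
```

```text
10.85 [ 0.5262 -0.0347  0.1121] [ 2.86 -0.49  0.14] [-0.111 -1.428 -0.062] [-0.402  3.115  0.   ]
10.9 [ 0.5262 -0.0347  0.1121] [ 3.25 -0.22 -0.2 ] [-0.04  -1.431 -0.039] [-0.402  3.115  0.   ]
```

It dropped to 112.1 with almost no load, so it has entered the chamfer. The side force is +3 N in x, so I'll ease back +1 mm in x and descend.

Emit:
{"api": "arm_command", "payload": {"increments": [[0.5,0,-0.5,0,1],[1,0,-1,0,1],[1,0,-1.5,0,1],[1,0,-2,0,1],[1,0,-2.5,0,1],[1,0,-3,0,1],[1,0,-3,0,1],[1,0,-3,0,1],[1,0,-3,0,1],[1,0,-3,0,1]]}}

```text
clock: 11.9
eef_pos: [0.5268, -0.0348, 0.1088]
tool_rot: [0.402, -3.116, -0.0]
wrist_force: [3.5, 1.2, -3.5]
gripper_width: 0.0216
```

Emit:
{"api": "arm_command", "payload": {"increments": [[0.5,0,-1.5,0,1],[0.5,0,-3,0,1],[0.5,0,-4.5,0,1],[0.5,0,-6,0,1],[0.5,0,-7.5,0,1],[0.5,0,-9,0,1],[0.5,0,-10.5,0,1],[0.5,0,-12,0,1],[0.5,0,-13,0,1],[0.5,0,-13,0,1]]}}

```text
clock: 12.9
eef_pos: [0.5272, -0.0348, 0.0956]
tool_rot: [0.402, -3.115, -0.0]
wrist_force: [2.6, 0.2, -3.9]
gripper_width: 0.0217
```

Emit:
{"api": "arm_command", "payload": {"increments": [[0.4,0,-0.5,0,1],[0.6,0,-1,0,1],[0.6,0,-1.5,0,1],[0.6,0,-2,0,1],[0.6,0,-2.5,0,1],[0.6,0,-3,0,1],[0.6,0,-3.3,0,1],[0.6,0,-3.3,0,1],[0.6,0,-3.3,0,1],[0.6,0,-3.3,0,1]]}}

```text
clock: 13.9
eef_pos: [0.5279, -0.035, 0.0933]
tool_rot: [-0.402, 3.116, -0.0]
wrist_force: [-2.9, 0.5, 5.6]
gripper_width: 0.0217
```

The crank is home: z 93.3 against the 93.0 expected, with a light contact of 5.6 N. I'll release and rise straight up.

Emit:
{"api": "arm_command", "payload": {"increments": [[0,0,1,0,0.4],[0,0,1,0,0],[0,0,1,0,-0.5],[0,0,1,0,-1],[0,0,1,0,-1],[0,0,5,0,-1],[0,0,20,0,-1],[0,0,45,0,-1],[0,0,70,0,-1],[0,0,75,0,-1]], "force": 30}}

```text
clock: 14.9
eef_pos: [0.5298, -0.0346, 0.1709]
tool_rot: [-0.402, 3.111, -0.0]
wrist_force: [0.5, -0.3, 0.2]
gripper_width: 0.0855
```

Emit:
{"api": "arm_command", "payload": {"increments": [[10,3,0,0,-1],[25,7,0,0,-1],[45,12,0,0,-1],[58,15,0,0,-1],[62,16,0,0,-1],[62,16,0,0,-1],[62,16,0,0,-1],[62,16,0,0,-1],[62,16,0,0,-1],[62,16,0,0,-1]]}}

```text
clock: 15.9
eef_pos: [0.5898, -0.0189, 0.1679]
tool_rot: [-0.402, 3.115, 0.0]
wrist_force: [0.3, 0.1, -0.0]
gripper_width: 0.0857
```

Run:
```python
from h import *
a=cap('scene');b=cap('top')
s=bot.state();p=s['eef_pos'];print(s['clock'],p,s['tool_rot'],s['wrist_force'],s['gripper_width'])
o=np.hstack([cv2.resize(b['img'][125:225,205:305],(400,600)),cv2.resize(a['img'][120:240,220:300],(400,600))])
cv2.imwrite('pics/c6.png',o)
```

```text
16.0 [ 0.58989887 -0.01879918  0.16787618] [-4.01766332e-01  3.11530899e+00  1.84215006e-04] [ 0.14315856 -1.01641791  0.30433129] 0.08559010331956599
```

View pics/c6.png

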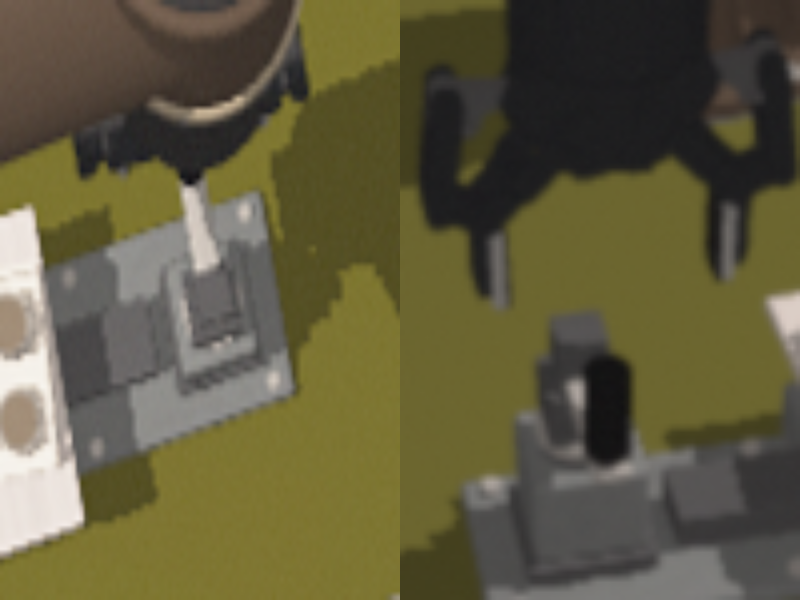

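The crank sits home on the shoulder, and the open fingers straddle the grip at (605,405) in the right half. I'll descend and close on the grip at low force.

Emit:
{"api": "arm_command", "payload": {"increments": [[0,0,-20,0,-1],[0,0,-40,0,-1],[0,0,-56,0,-1],[0,0,-62,0,-1],[0,0,-65,0,-0.5],[0,0,-65,0,0],[0,0,-65,0,0.3],[0,0,-65,0,1],[0,0,-65,0,1],[0,0,-65,0,1]], "force": 30}}

```text
clock: 17.0
eef_pos: [0.5906, -0.0187, 0.1033]
tool_rot: [-0.402, 3.114, -0.0]
wrist_force: [0.5, -0.3, 3.3]
gripper_width: 0.0214
```

Run:
```python
from h import *
for i in range(4):
    b=cap('top');s=bot.state();p=s['eef_pos'];print(s['clock'],p.round(4),s['wrist_force'].round(2),s['gripper_width'].round(4))
# ledge height: differential in the start images handled here: plan winding
for k in range(1,11):
    t=np.radians(14.7-6*k); print(6*k,(65*(np.array([np.cos(t),np.sin(t)])-np.array([np.cos(np.radians(14.7)),np.sin(np.radians(14.7))]))).round(1))
```

```text
Traceback (most recent call last):
AttributeError: 'float' object has no attribute 'round'
```

Gripped at 21.4 mm. Next I'll work out the circle table, in 9° rows clockwise from 14.7°.

Run:
```python
from h import *
s=bot.state();print(s['clock'],s['eef_pos'].round(4),s['wrist_force'].round(2))
u=lambda d:65*np.array([np.cos(np.radians(d)),np.sin(np.radians(d))])
for st in (14.7,-75.3,-165.3,-255.3):
    print(st,[[*(u(st-9*k)-u(st)).round(1).tolist(),0,0,1] for k in range(1,11)])
```

```text
17.05 [ 0.5906 -0.0187  0.1033] [0.37 0.73 2.26]
14.7 [[1.8, -10.0, 0, 0, 1], [2.0, -20.2, 0, 0, 1], [0.6, -30.3, 0, 0, 1], [-2.3, -40.1, 0, 0, 1], [-6.8, -49.3, 0, 0, 1], [-12.6, -57.7, 0, 0, 1], [-19.6, -65.0, 0, 0, 1], [-27.8, -71.2, 0, 0, 1], [-36.7, -76.0, 0, 0, 1], [-46.4, -79.4, 0, 0, 1]]
-75.3 [[-10.0, -1.8, 0, 0, 1], [-20.2, -2.0, 0, 0, 1], [-30.3, -0.6, 0, 0, 1], [-40.1, 2.3, 0, 0, 1], [-49.3, 6.8, 0, 0, 1], [-57.7, 12.6, 0, 0, 1], [-65.0, 19.6, 0, 0, 1], [-71.2, 27.8, 0, 0, 1], [-76.0, 36.7, 0, 0, 1], [-79.4, 46.4, 0, 0, 1]]
-165.3 [[-1.8, 10.0, 0, 0, 1], [-2.0, 20.2, 0, 0, 1], [-0.6, 30.3, 0, 0, 1], [2.3, 40.1, 0, 0, 1], [6.8, 49.3, 0, 0, 1], [12.6, 57.7, 0, 0, 1], [19.6, 65.0, 0, 0, 1], [27.8, 71.2, 0, 0, 1], [36.7, 76.0, 0, 0, 1], [46.4, 79.4, 0, 0, 1]]
-255.3 [[10.0, 1.8, 0, 0, 1], [20.2, 2.0, 0, 0, 1], [30.3, 0.6, 0, 0, 1], [40.1, -2.3, 0, 0, 1], [49.3, -6.8, 0, 0, 1], [57.7, -12.6, 0, 0, 1], [65.0, -19.6, 0, 0, 1], [71.2, -27.8, 0, 0, 1], [76.0, -36.7, 0, 0, 1], [79.4, -46.4, 0, 0, 1]]
```

Emit:
{"api": "arm_command", "payload": {"increments": [[1,-5,0,0,1],[1.8,-10,0,0,1],[2.2,-15,0,0,1],[2,-20.2,0,0,1],[1.5,-25.3,0,0,1],[0.6,-30.3,0,0,1],[-0.7,-35.3,0,0,1],[-2.3,-40.1,0,0,1],[-2.3,-40.1,0,0,1],[-2.3,-40.1,0,0,1]]}}

```text
clock: 18.05
eef_pos: [0.589, -0.0594, 0.1034]
tool_rot: [-0.401, 3.113, -0.001]
wrist_force: [2.6, 0.2, 5.9]
gripper_width: 0.021
```

Emit:
{"api": "arm_command", "payload": {"increments": [[-2,-4.7,0.3,0,1],[-4.5,-9.2,0.3,0,1],[-7.3,-13.5,0.3,0,1],[-10.3,-17.6,0.3,0,1],[-17.3,-24.9,0.3,0,1],[-25.5,-31.1,0.3,0,1],[-34.4,-35.9,0.3,0,1],[-44.1,-39.3,0.3,0,1],[-44.1,-39.3,0.3,0,1],[-44.1,-39.3,0.3,0,1]]}}

```text
clock: 19.05
eef_pos: [0.5432, -0.0994, 0.1034]
tool_rot: [0.401, -3.116, 0.002]
wrist_force: [1.4, -4.2, 7.4]
gripper_width: 0.021
```

Emit:
{"api": "arm_command", "payload": {"increments": [[-5,-1.3,0,0,1],[-10,-2.3,0,0,1],[-20.2,-2.6,0,0,1],[-30.3,-1.2,0,0,1],[-40.1,1.7,0,0,1],[-49.3,6.2,0,0,1],[-57.7,12,0,0,1],[-65,19,0,0,1],[-71.2,27.2,0,0,1],[-76,36.1,0,0,1]]}}

```text
clock: 20.05
eef_pos: [0.4672, -0.0614, 0.1029]
tool_rot: [-0.402, 3.115, -0.0]
wrist_force: [6.4, -2.1, 1.0]
gripper_width: 0.0212
```

Emit:
{"api": "arm_command", "payload": {"increments": [[-3.1,9.7,0,0,1],[-4.7,19.7,0,0,1],[-4.9,29.9,0,0,1],[-3.5,40,0,0,1],[-0.6,49.8,0,0,1],[3.9,59,0,0,1],[9.7,67.4,0,0,1],[16.7,74.7,0,0,1],[24.9,80.9,0,0,1],[33.8,85.7,0,0,1]]}}

```text
clock: 21.05
eef_pos: [0.499, 0.0228, 0.1024]
tool_rot: [0.402, -3.111, 0.004]
wrist_force: [-2.4, -5.4, 8.6]
gripper_width: 0.0211
```

Emit:
{"api": "arm_command", "payload": {"increments": [[9.7,3.1,0.3,0,1],[19.7,4.9,0.3,0,1],[29.9,5.1,0.3,0,1],[40,3.7,0.3,0,1],[49.8,0.8,0.3,0,1],[59,-3.7,0.3,0,1],[67.4,-9.5,0.3,0,1],[74.7,-16.5,0.3,0,1],[80.9,-24.7,0.3,0,1],[85.7,-33.6,0.3,0,1]]}}

```text
clock: 22.05
eef_pos: [0.5869, -0.0082, 0.1031]
tool_rot: [0.403, -3.115, -0.002]
wrist_force: [1.0, 6.1, 6.3]
gripper_width: 0.021
```

Emit:
{"api": "arm_command", "payload": {"increments": [[1.7,-4.8,0,0,1],[2.7,-8.5,0,0,1],[3.4,-9.7,0,0,1],[3.4,-9.7,0,0,1],[3.4,-9.7,0,0,1],[3.4,-9.7,0,0,1],[3.4,-9.7,0,0,1],[3.4,-9.7,0,0,1],[3.4,-9.7,0,0,1],[3.4,-9.7,0,0,1]]}}

```text
clock: 23.05
eef_pos: [0.5905, -0.0181, 0.1033]
tool_rot: [-0.403, 3.115, 0.001]
wrist_force: [3.0, 3.2, 5.0]
gripper_width: 0.0211
```

Run:
```python
from h import *
s=bot.state();print(s['clock'],s['eef_pos'].round(4),s['wrist_force'].round(2))
a=cap('scene');b=cap('top')
np.save('pics/sA.npy',a,allow_pickle=True);np.save('pics/tA.npy',b,allow_pickle=True)
L=np.load('pics/scene0.npy',allow_pickle=True).item()
f=lambda c:cv2.resize(c['img'][155:235,285:425],(700,300)) if 0 else cv2.resize(c['img'][155:230,290:425],(540,300),interpolation=cv2.INTER_NEAREST)
cv2.imwrite('pics/c7.png',np.vstack([f(L),f(a)]))
```

```text
23.05 [ 0.5905 -0.0181  0.1033] [3.02 3.17 5.05]
```

View pics/c7.png

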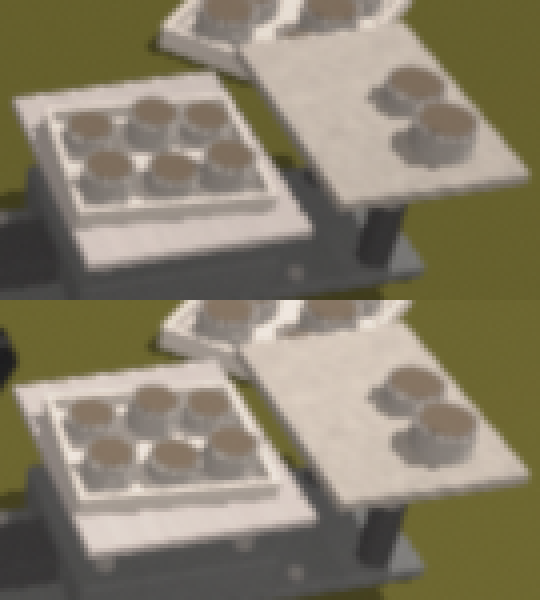

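Winding for one turn raised the plate cleanly and the forces stayed below 10 N. The plate's front edge is still visibly below the ledge's. Next I'll measure both front edges by averaged edge profiles and two-view line intersection, checking the plate against its known 85 and 95 mm.

```bash
cat > led.py <<'E'
from h import *
from scipy.ndimage import map_coordinates, gaussian_filter1d
def prof(c,p,q,w=7):
    g=c['img'].astype(float).mean(2);p=np.array(p,float);q=np.array(q,float)
    d=(q-p)/np.linalg.norm(q-p);n=np.array([-d[1],d[0]]); n=n if n[1]>0 else -n
    s=np.arange(-w,w+.01,.25);k=np.linspace(.15,.85,60)
    # per-half to catch the slope
    P=p+(q-p)*k[:,None]
    X=P[:,None]+s[None,:,None]*n
    return s,map_coordinates(g,[X[...,1],X[...,0]],order=1),P,n
def edges(c,p,q,rough,w=2.5):
    """subpixel edge near offset rough: returns two points on line"""
    s,I,P,n=prof(c,p,q)
    off=[]
    for blk in np.array_split(np.arange(60),6):
        m=gaussian_filter1d(I[blk].mean(0),1.5);g=np.abs(np.gradient(m));g[np.abs(s-rough)>w]=0
        j=g.argmax();sel=slice(max(j-3,0),j+4);off.append((P[blk].mean(0)+n*(s[sel]*g[sel]).sum()/g[sel].sum()))
    off=np.array(off);a=np.polyfit(off[:,0],off[:,1],1);r=off[:,1]-np.polyval(a,off[:,0])
    k=np.abs(r)<max(.3,1.5*np.median(np.abs(r)));a=np.polyfit(off[k,0],off[k,1],1)
    return np.array([[x,np.polyval(a,x)] for x in off[[0,-1],0]]),r.round(2)
E
python3 - <<'E'
from led import *
L=lambda n:np.load(f'pics/{n}.npy',allow_pickle=True).item()
S={'plate':((312.5,218.2),(368.7,209)),'ledge':((376.2,205.7),(422,199))}
T={'plate':((169.6,169.1),(212.5,158.9)),'ledge':((120.3,180),(165.1,169.1))}
for nm,D in(('sA',S),('scene0',S),('tA',T),('top0',T)):
    c=L(nm)
    for k,(p,q) in D.items():
        s,I,P,n=prof(c,p,q); print(nm,k,I.mean(0)[::2].round(0).astype(int).tolist())
E
```

```text
sA plate [193, 200, 205, 208, 209, 210, 210, 210, 210, 210, 209, 206, 198, 185, 166, 146, 128, 112, 97, 87, 83, 82, 81, 81, 80, 79, 79, 79, 79]
sA ledge [169, 175, 181, 186, 190, 193, 193, 193, 192, 191, 188, 181, 169, 154, 138, 127, 117, 108, 97, 88, 84, 81, 80, 80, 81, 81, 81, 81, 81]
scene0 plate [154, 152, 153, 158, 166, 174, 182, 188, 193, 196, 197, 197, 197, 197, 197, 197, 196, 192, 184, 171, 153, 134, 117, 101, 87, 78, 74, 73, 74]
scene0 ledge [158, 163, 170, 175, 178, 180, 181, 180, 180, 179, 176, 170, 159, 144, 129, 119, 110, 101, 90, 82, 78, 76, 75, 75, 75, 75, 75, 76, 76]
tA plate [69, 68, 68, 67, 66, 65, 64, 62, 63, 67, 69, 73, 85, 110, 138, 157, 167, 172, 173, 174, 174, 175, 175, 175, 175, 176, 176, 178, 180]
tA ledge [83, 83, 83, 83, 83, 83, 83, 83, 82, 82, 82, 82, 82, 81, 81, 81, 81, 81, 82, 86, 92, 95, 97, 97, 96, 95, 93, 91, 90]
top0 plate [86, 86, 86, 86, 86, 86, 86, 86, 86, 86, 85, 83, 82, 97, 140, 184, 204, 210, 211, 210, 209, 209, 209, 209, 209, 209, 209, 211, 214]
top0 ledge [86, 86, 86, 86, 86, 86, 86, 86, 86, 85, 83, 82, 99, 139, 173, 187, 191, 191, 190, 190, 190, 190, 189, 186, 180, 173, 167, 163, 160]
```

```bash
cat >> led.py <<'E'
L=lambda n:np.load(f'pics/{n}.npy',allow_pickle=True).item()
S={'plate':((312.5,218.2),(368.7,209)),'ledge':((376.2,205.7),(422,199))}
T={'plate':((169.6,169.1),(212.5,158.9)),'ledge':((120.3,180),(165.1,169.1))}
def plane(c,uv):
    o,d0=ray(c,*uv[0]);_,d1=ray(c,*uv[1]);n=np.cross(d0,d1);n/=np.linalg.norm(n);return n,n@o
def heights(c,rough,top):
    """z of plate and ledge front top edges by intersecting scene plane with top-view plane at given jack-y station"""
    out={}
    for k in S:
        e,r=edges(c,*S[k],rough[k]); t,rt=edges(top,*T[k],0 if k=='plate' else -.4)
        n1,b1=plane(c,e);n2,b2=plane(top,t)
        # point at edge centre in y
        ym={'plate':.16,'ledge':.29}[k]
        out[k]=np.linalg.solve([n1,n2,[0,1,0]],[b1,b2,ym]);out[k+'_dir']=np.cross(n1,n2)/np.linalg.norm(np.cross(n1,n2));out[k+'_r']=(r,rt)
    return out
E
python3 - <<'E'
from led import *
t=L('top0')
o=heights(L('scene0'),{'plate':3,'ledge':0},t)
for k,v in o.items():print(k,v)
# plate in sA: intersect with vertical plane through start edge
p0=o['plate'];n=np.array([np.cos(np.radians(15)),np.sin(np.radians(15)),0])
for nm,r in(('scene0',3),('sA',0)):
    e,res=edges(L(nm),*S['plate'],r);n1,b1=plane(L(nm),e);print(nm,np.linalg.solve([n1,n,[0,1,0]],[b1,n@p0,.16]),res)
    e,res=edges(L(nm),*S['ledge'],0);n1,b1=plane(L(nm),e);print(nm,'ledge',np.linalg.solve([n1,n,[0,1,0]],[b1,n@o['ledge'],.29]),res)
E
```

```text
plate [0.55835654 0.16       0.08442929]
plate_dir [-0.25780424  0.96618167  0.00547347]
plate_r (array([-0.11,  0.09,  0.06,  0.02, -0.01, -0.04]), array([-0.06,  0.11, -0.02, -0.03, -0.01,  0.01]))
ledge [0.52557009 0.29       0.10639042]
ledge_dir [-0.25772362  0.96621669  0.00196123]
ledge_r (array([-0.05, -0.01,  0.04,  0.05,  0.08, -0.11]), array([ 0.  ,  0.03,  0.04, -0.13,  0.01,  0.05]))
scene0 [0.55835654 0.16       0.08442929] [-0.11  0.09  0.06  0.02 -0.01 -0.04]
scene0 ledge [0.52557009 0.29       0.10639042] [-0.05 -0.01  0.04  0.05  0.08 -0.11]
sA [0.55835654 0.16       0.0941321 ] [ 0.04  0.01 -0.02 -0.05 -0.1   0.12]
sA ledge [0.52557009 0.29       0.10626301] [-0.1  -0.05  0.21  0.02  0.06 -0.13]
```

The check holds: the plate reads 84.4 mm at the start (true 85) and 94.1 mm after one turn. The ledge is 22.0 mm above the plate's start, so it needs 2.2 turns in all, which leaves one more turn plus 72°.

Emit:
{"api": "arm_command", "payload": {"increments": [[1.8,-10,0,0,1],[2,-20.2,0,0,1],[0.6,-30.3,0,0,1],[-2.3,-40.1,0,0,1],[-6.8,-49.3,0,0,1],[-12.6,-57.7,0,0,1],[-19.6,-65,0,0,1],[-27.8,-71.2,0,0,1],[-36.7,-76,0,0,1],[-46.4,-79.4,0,0,1]]}}

```text
clock: 24.15
eef_pos: [0.5445, -0.099, 0.1036]
tool_rot: [-0.403, 3.115, -0.001]
wrist_force: [4.8, -2.5, 5.1]
gripper_width: 0.0211
```

Emit:
{"api": "arm_command", "payload": {"increments": [[-10,-1.8,0,0,1],[-20.2,-2,0,0,1],[-30.3,-0.6,0,0,1],[-40.1,2.3,0,0,1],[-49.3,6.8,0,0,1],[-57.7,12.6,0,0,1],[-65,19.6,0,0,1],[-71.2,27.8,0,0,1],[-76,36.7,0,0,1],[-79.4,46.4,0,0,1]]}}

```text
clock: 25.15
eef_pos: [0.4642, -0.0519, 0.103]
tool_rot: [0.402, -3.116, 0.0]
wrist_force: [6.3, -3.2, 0.4]
gripper_width: 0.0212
```

Emit:
{"api": "arm_command", "payload": {"increments": [[-1.8,10,0,0,1],[-2,20.2,0,0,1],[-0.6,30.3,0,0,1],[2.3,40.1,0,0,1],[6.8,49.3,0,0,1],[12.6,57.7,0,0,1],[19.6,65,0,0,1],[27.8,71.2,0,0,1],[36.7,76,0,0,1],[46.4,79.4,0,0,1]]}}

```text
clock: 26.15
eef_pos: [0.5086, 0.0263, 0.1026]
tool_rot: [0.401, -3.111, 0.002]
wrist_force: [-2.0, -2.7, 9.1]
gripper_width: 0.0211
```

Emit:
{"api": "arm_command", "payload": {"increments": [[10,1.8,0,0,1],[20.2,2,0,0,1],[30.3,0.6,0,0,1],[40.1,-2.3,0,0,1],[49.3,-6.8,0,0,1],[57.7,-12.6,0,0,1],[65,-19.6,0,0,1],[71.2,-27.8,0,0,1],[76,-36.7,0,0,1],[79.4,-46.4,0,0,1]]}}

```text
clock: 27.15
eef_pos: [0.5906, -0.0179, 0.1032]
tool_rot: [-0.403, 3.116, 0.002]
wrist_force: [1.0, 4.3, 6.4]
gripper_width: 0.0211
```

Emit:
{"api": "arm_command", "payload": {"increments": [[1.8,-10,0,0,1],[2,-20.2,0,0,1],[0.6,-30.3,0,0,1],[-2.3,-40.1,0,0,1],[-6.8,-49.3,0,0,1],[-12.6,-57.7,0,0,1],[-19.6,-65,0,0,1],[-27.8,-71.2,0,0,1],[-27.8,-71.2,0,0,1],[-27.8,-71.2,0,0,1]]}}

```text
clock: 28.15
eef_pos: [0.5629, -0.0907, 0.1036]
tool_rot: [-0.402, 3.115, -0.001]
wrist_force: [4.0, -4.0, 5.0]
gripper_width: 0.0213
```

Run:
```python
from led import *
s=bot.state();print(s['clock'],s['eef_pos'].round(4),s['wrist_force'].round(2))
a=cap('scene');np.save('pics/sB.npy',a,allow_pickle=True)
o=heights(L('scene0'),{'plate':3,'ledge':0},L('top0'));n=np.array([np.cos(np.radians(15)),np.sin(np.radians(15)),0])
for k,y,r in(('plate',.16,-4),('ledge',.29,0)):
    e,res=edges(a,*S[k],r);n1,b1=plane(a,e);print(k,np.linalg.solve([n1,n,[0,1,0]],[b1,n@o[k],y]),res)
print(prof(a,*S['plate'])[1].mean(0)[::2].astype(int))
cv2.imwrite('pics/c8.png',cv2.resize(a['img'][145:235,215:425],(798,342),interpolation=cv2.INTER_CUBIC))
```

```text
28.15 [ 0.5629 -0.0907  0.1036] [ 4.02 -3.98  4.99]
plate [0.55835654 0.16       0.10638245] [ 0.04  0.02 -0.02 -0.07 -0.1   0.12]
ledge [0.52557009 0.29       0.10626679] [-0.11 -0.05  0.21  0.02  0.05 -0.13]
[212 212 211 210 205 195 179 160 140 124 109  96  90  87  86  86  86  85
  85  84  82  82  81  81  81  82  83  83  83]
```

View pics/c8.png

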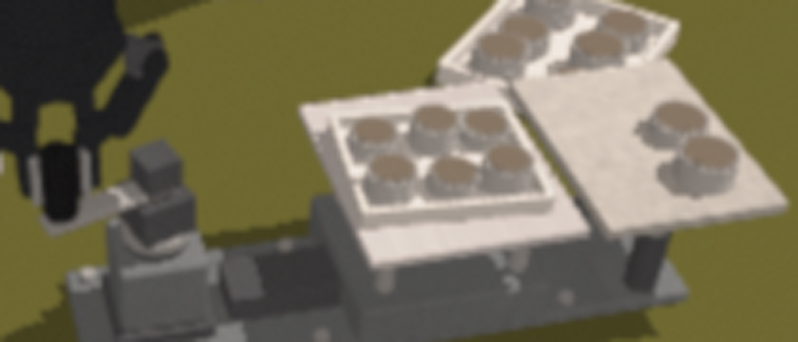

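The picture shows the plate and ledge level, with the tray in place and the crank seated. Measured heights are plate 106.4 mm and ledge 106.3 mm. I'll release with the jaws only half open, because the boss is close by, and retreat upward.

Emit:
{"api": "arm_command", "payload": {"increments": [[0,0,0,0,0.2],[0,0,0,0,0],[0,0,0,0,0],[0,0,0,0,0],[0,0,10,0,0],[0,0,30,0,0],[0,0,60,0,0],[0,0,90,0,0],[0,0,110,0,0],[0,0,110,0,0]]}}

```text
clock: 29.2
eef_pos: [0.5645, -0.091, 0.2174]
tool_rot: [-0.402, 3.11, -0.001]
wrist_force: [1.0, 0.5, -0.5]
gripper_width: 0.0428
```

Run:
```python
from led import *
a=cap('scene');b=cap('top')
s=bot.state();print(s['clock'],s['eef_pos'].round(4),s['wrist_force'].round(2),s['gripper_width'])
o=heights(L('scene0'),{'plate':3,'ledge':0},L('top0'));n=np.array([np.cos(np.radians(15)),np.sin(np.radians(15)),0])
for k,y,r in(('plate',.16,-4),('ledge',.29,0)):
    e,res=edges(a,*S[k],r);n1,b1=plane(a,e);print(k,np.linalg.solve([n1,n,[0,1,0]],[b1,n@o[k],y]))
cv2.imwrite('pics/c9.png',np.vstack([cv2.resize(a['img'][100:300,95:425],(500,300)),cv2.resize(b['img'][30:270,100:500],(500,300))]))
```

```text
29.3 [ 0.5627 -0.0908  0.214 ] [ 0.29 -0.08 -0.95] 0.042562772544570485
plate [0.55835654 0.16       0.10638434]
ledge [0.52557009 0.29       0.10638953]
```

View pics/c9.png

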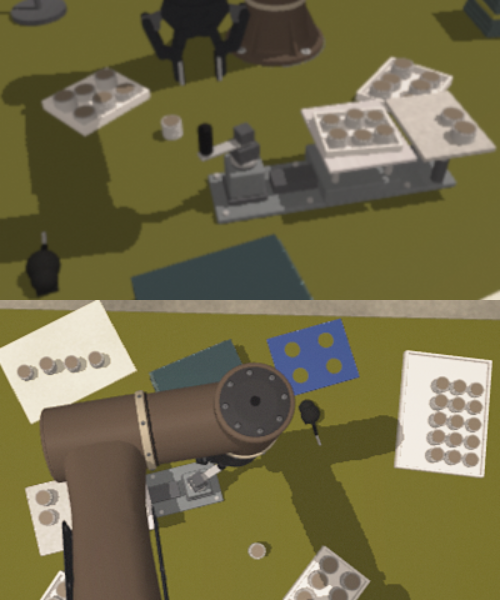

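The gripper is clear, the crank is seated, the tray stands flat on the plate, and the blower, capsule stack and booklets are where they were. I'll hand in.

```bash
python3 -c "
from bench import bot
print(bot.job_done())"
```

```text
the job is handed in; nothing more can be done
None
```

The crank is fitted on the drive shaft, the lift is wound up flush with the ledge, and the job was handed in at about 29 s of the 72 s allowed. No verdict was reported.

- **Fitting:** The crank first rested on the shaft tip. I felt it over about 3 mm in -x and +y at about 11 N or less, after which it slid home on the shoulder with about 6 N of contact.
- **Winding:** I turned the crank about 2.2 turns clockwise by its grip. Wrist forces read at the end of each move stayed below about 11 N.
- **Last checks:** The plate's front edge measured 106.4 mm and the ledge's 106.4 mm. This edge method read the plate 0.6 mm low at the start (84.4 mm against the known 85), so only the difference matters. In the last pictures the crank is seated, the tray is flat on the plate, and the blower, capsule stack and booklets look undisturbed. The gripper is clear of everything.
- **What failed or disagreed:**
  - The reported TCP height was about 38 mm lower than where the fingertips appear in the pictures. My first close on the boss therefore caught only air, and I used relative heights from then on.
  - The scene camera disagreed with the top camera by up to about 6 mm on single points.

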